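# Find the charged sample cylinder by weight and seat it in the sloping cradle

### The job

One of the three identical sample cylinders in the plywood rack is still charged with liquefied gas and the other two are empty: heft them to feel which is the heavy one. Lay the charged cylinder in the sloping feed cradle, brass nose down the slope, press it down along the slope until you feel the nose bear on the copper seat of the inlet block (without ramming it), and let go of it there. Leave the two empties lying in the rack's saddles and do not disturb the other things on the bench.

Things in the scene. Friction and masses are not known exactly. Their poses are not given: they have to be found in the camera images.
- cylinder_a: one of three identical-looking sample cylinders, body 56 mm in diameter, 104 mm long, 195 mm overall, lying level in the rack. Origin on its axis at mid-body, near its balance point; x along the axis: valve with black knob (28 mm above the axis) at +91 mm, end of the brass nose at -95 mm. Empty about 0.33 kg (0.32 to 0.35), charged about 0.66 kg (0.62 to 0.71); which one is charged changes and cannot be seen
- cylinder_b: one of three identical-looking sample cylinders, body 56 mm in diameter, 104 mm long, 195 mm overall, lying level in the rack. Origin on its axis at mid-body, near its balance point; x along the axis: valve with black knob (28 mm above the axis) at +91 mm, end of the brass nose at -95 mm. Empty about 0.33 kg (0.32 to 0.35), charged about 0.66 kg (0.62 to 0.71); which one is charged changes and cannot be seen
- cylinder_c: one of three identical-looking sample cylinders, body 56 mm in diameter, 104 mm long, 195 mm overall, lying level in the rack. Origin on its axis at mid-body, near its balance point; x along the axis: valve with black knob (28 mm above the axis) at +91 mm, end of the brass nose at -95 mm. Empty about 0.33 kg (0.32 to 0.35), charged about 0.66 kg (0.62 to 0.71); which one is charged changes and cannot be seen
- cylinder_a_nose (a point): centre of the flat end of the brass nose of cylinder_a, on its axis
- cylinder_b_nose (a point): centre of the flat end of the brass nose of cylinder_b, on its axis
- cylinder_c_nose (a point): centre of the flat end of the brass nose of cylinder_c, on its axis
- rack: fixed plywood rack 135 x 330 x 12 mm, three pairs of white, wide 140 degree vee saddles (14 mm thick, 70 mm wide, at x = -36 and +36 mm, tops 18 mm below the axis of a lying cylinder), places at y = -110, 0, +110 mm; open down to the base between the saddles. Origin under its centre. A lying cylinder is along the rack x axis, its own x the same way, its axis 65 mm above the bench
- stand: fixed feed stand: dark steel base 250 x 130 x 12 mm, on it an aluminium plate sloping at 28 degrees, its low end with the inlet block on the -x side (towards the robot); a small valve block on the base at the -y side, below 65 mm. Origin on the bench, 132 mm straight below the mid-body of a cylinder lying home
- cradle: the two white vee saddles on the sloping plate, like the ones in the rack (at x = -36 and +36 mm). Origin where the mid-body of a cylinder lying home is; x up the slope (28 degrees above level) along its axis, y level, z square to the slope. Open between the saddles down to the plate, 50 mm below the axis. Friction about 0.6: a cylinder does not slide down by itself
- inlet: fixed steel inlet block at the low end of the slope, 34 mm thick, 50 mm wide, reaching 24 mm above and 50 mm below the axis of a lying cylinder. Origin on its flat face that looks up the slope, at the seat; x points up the slope square to the face, parallel to the cradle's x axis
- inlet_face (a point): centre of the copper seat on the inlet block's face, where the nose must bear; 95 mm down the slope from the cradle's origin
- wrench: loose wrench, 170 mm long, lying flat between rack and stand; origin under its middle
- leak_bottle: loose bottle with a red cap, 56 mm in diameter, 150 mm high; origin under its centre
- ferrule_jar: loose jar with a black lid, 64 mm in diameter, 70 mm high; origin under its centre
- test_gauge: loose round pressure gauge standing on a foot, 56 mm foot, 110 mm high; origin under its centre
- meter: loose yellow hand-held meter lying flat, 150 x 75 x 30 mm; origin under its centre
- spare_valve: loose brass valve with a blue knob, 74 mm long, 48 mm high; origin under its centre
There are look-alikes about, which are no part of the job. What is shaped like the cylinder_c but blue is not meant. What is shaped like the cylinder_b but turquoise is not meant.

How it is judged:
On the way:
1. the nose of a cylinder bears on the inlet seat with at least 3 N (((contact force between cylinder_a and inlet above 3 N and distance between cylinder_a_nose and inlet_face below 0.012 m) or (contact force between cylinder_b and inlet above 3 N and distance between cylinder_b_nose and inlet_face below 0.012 m) or (contact force between cylinder_c and inlet above 3 N and distance between cylinder_c_nose and inlet_face below 0.012 m))), for 0.15 s.
At the end, for the whole second after the job is handed in: the charged cylinder rests still in the cradle, nose within 3 mm of the inlet face and 8 mm of the seat centre, in line within 0.06 rad; the other two lie still in saddles of the rack and press on it with under 4.4 N each (empty) (within 30 mm along them, 0.1 rad in line) (((x of cylinder_a_nose in the frame of inlet_face below 0.003 m and distance between cylinder_a_nose and inlet_face below 0.008 m and angle between the x axis of cylinder_a and the x axis of inlet, either way round below 0.06 rad and contact force between cylinder_a and cradle above 1 N and linear speed of each of cylinder_a, cylinder_b, cylinder_c below 0.02 m/s and x of cylinder_b in the frame of rack between -0.03 and 0.03 m and y of cylinder_b in the frame of rack between -0.125 and 0.125 m and z of cylinder_b in the frame of rack between 0.059 and 0.071 m and angle between the x axis of each of cylinder_b, cylinder_c and the x axis of rack, either way round below 0.1 rad and contact force between each of cylinder_b, cylinder_c and rack below 4.4 N and x of cylinder_c in the frame of rack between -0.03 and 0.03 m and y of cylinder_c in the frame of rack between -0.125 and 0.125 m and z of cylinder_c in the frame of rack between 0.059 and 0.071 m) or (x of cylinder_b_nose in the frame of inlet_face below 0.003 m and distance between cylinder_b_nose and inlet_face below 0.008 m and angle between the x axis of cylinder_b and the x axis of inlet, either way round below 0.06 rad and contact force between cylinder_b and cradle above 1 N and linear speed of each of cylinder_b, cylinder_a, cylinder_c below 0.02 m/s and x of cylinder_a in the frame of rack between -0.03 and 0.03 m and y of cylinder_a in the frame of rack between -0.125 and 0.125 m and z of cylinder_a in the frame of rack between 0.059 and 0.071 m and angle between the x axis of each of cylinder_a, cylinder_c and the x axis of rack, either way round below 0.1 rad and contact force between each of cylinder_a, cylinder_c and rack below 4.4 N and x of cylinder_c in the frame of rack between -0.03 and 0.03 m and y of cylinder_c in the frame of rack between -0.125 and 0.125 m and z of cylinder_c in the frame of rack between 0.059 and 0.071 m) or (x of cylinder_c_nose in the frame of inlet_face below 0.003 m and distance between cylinder_c_nose and inlet_face below 0.008 m and angle between the x axis of cylinder_c and the x axis of inlet, either way round below 0.06 rad and contact force between cylinder_c and cradle above 1 N and linear speed of each of cylinder_c, cylinder_a, cylinder_b below 0.02 m/s and x of cylinder_a in the frame of rack between -0.03 and 0.03 m and y of cylinder_a in the frame of rack between -0.125 and 0.125 m and z of cylinder_a in the frame of rack between 0.059 and 0.071 m and angle between the x axis of each of cylinder_a, cylinder_b and the x axis of rack, either way round below 0.1 rad and contact force between each of cylinder_a, cylinder_b and rack below 4.4 N and x of cylinder_b in the frame of rack between -0.03 and 0.03 m and y of cylinder_b in the frame of rack between -0.125 and 0.125 m and z of cylinder_b in the frame of rack between 0.059 and 0.071 m))); the robot touches nothing.
It fails at once if a cylinder is rammed against the inlet block or the cradle (over 45 N) (contact force between any of cylinder_a, cylinder_b, cylinder_c and inlet above 45 N or contact force between any of cylinder_a, cylinder_b, cylinder_c and cradle above 45 N).
It fails at once if a bystander (wrench, bottle, jar, gauge, meter, spare valve) is disturbed: moved more than 30 mm (distance of any of wrench, leak_bottle, ferrule_jar, test_gauge, meter, spare_valve from where it was at the start of the episode above 0.03 m).
It also fails if it takes over 64 s, if anything falls off the work surface, if the arm or the gripper's body presses on something with over 40 N, if the wrist force passes 120 N, or if a joint passes its speed limit or range.

### The arm

A 7-joint arm with a two-finger parallel gripper is mounted at the origin on the work surface. World frame = base frame: x ahead of the robot, y to its left, z up, the work surface at z = 0. Lengths are in m, angles in rad, forces in N, time in s.
With the tool pointing down it reaches from about 0.425 to 0.8 m from the base axis. Payload 8.3 kg.
Tool frame: the origin (TCP) lies midway between the tips of the shut fingers; the grasp point (between the pads) lies 19 mm behind it; x points along the fingers, z is the direction in which the jaws open and shut, and the axes are right-handed (so a half turn about x gives the same grasp; the last joint's range is limited). The gripper opens to 85 mm and grips with 20 to 120 N. Pads are 22 mm wide; open, the fingers measure 114 mm over their backs; the gripper's body (76 mm by 85 mm) begins 54 mm behind the grasp point. The pads swing forward as they close: fully open they stand 13 mm farther back than shut.
Start: joints at [1.151, 0.383, 0.016, 1.37, -0.006, 1.388, -0.046], TCP at [0.218, -0.586, 0.231] pointing down, gripper open.
Joint ranges: [-2.95, 2.95], [-0.25, 2.06], [-1.52, 1.56], [0.18, 2.33], [-1.44, 4.58], [0.02, 2.06], [-3.01, 3.01]. Speed limits (rad/s): [2.39, 2.39, 3.01, 3.01, 3.14, 3.14, 3.14].

### API

Orientations are given as a rotation vector (axis times angle).
In Python, from rig import bot gives the robot as it stands. The module is installed in compiled form; this text tells all that it offers.
- The arm moves only by the shell command python3 -m jog 'ROWS'. ROWS is a JSON object of lists of equal length, an entry for each row: "slide": the shift along the world's x, y, z in m, a list of three; "twist": the turn about the world's z in degrees; "fingers": the closure, from 0 (fully open) to 1 (shut). In form: {"slide": [[tx, ty, tz], ...], "twist": [twist, ...], "fingers": [fingers, ...]}. A call has 1 to 12 rows; each row shifts and turns the pose as measured when the row begins; what a row does not reach is not made up. A row lasts 1/10 s, in which the tool goes at most 50 mm and 8.59 degrees, less where a joint would pass 70% of its speed; a pose out of reach is approached as far as the arm can. A call with a gripper value outside its range is refused whole. The fingers move at their own pace and stop on an object; the grip force is fixed at half the most. Time passes only in rows, so rows that do not move let the fingers close. It gives the time, the measured TCP pose, the force and the opening at its end, in the units of the state.
- bot.observe(): the state, without advancing time (a new reading comes with each control period).
- bot.read_camera(name): name is "side" or "top"; returns the picture (480x640x3 uint8, blue, green, red); there is no depth.
- bot.calibration(name): a dict with "camera_matrix" (3x3 intrinsics, pixels), "R" (3x3) and "t" (3): a world point X has camera coordinates R X + t. Camera axes: x right, y down, z forward; pixel columns grow to the right and rows downward; lengths in m; the calibration is good to about 2 mm. A picture is of the moment at which its call begins. calibration takes no time and is no camera call.
- bot.sign_off(): hands the job in, once; it reports no verdict.
Trained networks look in the newest picture that a camera, given by its name, has taken for a name from the list of things; names that differ only in an ending like _2 or _b are one class to them, and where a whole thing is asked for, a point or a joint stands for the part that bears it (a point fixed in the world has none). Each returns a list of dicts, best first, with "confidence" (0 to 1); they miss things now and then, are a little off and sometimes report something else, mostly with a low value. They report only what shows in the picture. A call takes as long as a camera call. They do not tell look-alikes from the thing itself.
- bot.recognise(camera, target): "point" ([x, y, z] in m, in the coordinates of the camera as it stood for that picture, good to about 4 mm: the middle of the surface that is visible of it).
- bot.pinpoint(camera, target): "point" ([x, y, z] in m, in the coordinates of the camera as it stood for that picture, good to about 4 mm: a listed point, or the origin of a listed thing).
The state is a dict: "time": time; "joint_pos": joint angles; "qvel": joint speeds; "effort": joint torques, N m; "tool_pos": TCP position; "tool_rot": TCP orientation; "ft_force": force on the tool from outside, world axes, zero at the start; "moment": the same for the moment, N m; "grip_width": finger opening in m.
Only numpy, scipy, OpenCV 4.12 (cv2) and the standard library are available. Lean on these libraries where they do the work, as an engineer would, in place of code of your own. Each camera call takes 0.05 s, during which the arm holds its last target.

## Working session

There is one attempt and no reset: what is moved stays moved. The work goes in short steps, Python scripts to look and compute and a shell command to move; the robot and the scene stay as the last step left them, time stands still between calls to the robot, and variables do not carry over. Pictures are saved under pics/ and viewed, and the job is handed in when it is done.

```bash
mkdir -p pics
cat > h.py <<'E'
from rig import bot
import numpy as np, cv2
def w(cam,p):
    c=bot.calibration(cam);return np.array(c["R"]).T@(np.array(p)-np.array(c["t"]))
def px(cam,X):
    c=bot.calibration(cam);q=np.array(c["camera_matrix"])@(np.array(c["R"])@np.array(X)+np.array(c["t"]));return q[:2]/q[2]
def pinp(cam,n):
    for r in bot.pinpoint(cam,n):
        print(cam,n,round(r["confidence"],2),np.round(w(cam,r["point"]),4),np.round(px(cam,w(cam,r["point"])),0))
def snap(cam,f):
    cv2.imwrite(f"pics/{f}.png",bot.read_camera(cam))
E
python3 - <<'E'
from h import *
snap("top","t0");snap("side","s0")
for n in["cylinder_a","cylinder_a_nose","rack","stand","cradle","inlet_face"]:
    for c in["top","side"]: pinp(c,n)
for c in["top","side"]: print(np.round(w(c,[0,0,0]),3))
s=bot.observe();print(s)
E
```

```text
top cylinder_a 0.98 [0.5175 0.1544 0.0623] [254. 265.]
top cylinder_a 0.83 [0.2747 0.4411 0.0275] [156. 352.]
top cylinder_a 0.78 [0.497  0.3739 0.0672] [177. 274.]
top cylinder_a 0.71 [ 0.2883 -0.2291  0.0252] [389. 342.]
top cylinder_a 0.61 [0.5046 0.2671 0.0641] [214. 270.]
side cylinder_a 0.95 [0.5104 0.2703 0.0634] [269. 322.]
side cylinder_a 0.89 [0.4954 0.3814 0.068 ] [245. 359.]
side cylinder_a 0.87 [0.2802 0.4437 0.0314] [335. 441.]
side cylinder_a 0.68 [0.5179 0.1582 0.0593] [291. 292.]
side cylinder_a 0.67 [ 0.286  -0.2264  0.032 ] [431. 242.]
side cylinder_a 0.22 [0.5087 0.2667 0.0017] [272. 342.]
top cylinder_a_nose 0.76 [0.4243 0.142  0.0679] [258. 297.]
side cylinder_a_nose 0.61 [0.4241 0.1429 0.0652] [331. 297.]
top rack 0.59 [ 0.5082  0.2642 -0.0016] [219. 271.]
side rack 0.6 [ 5.099e-01  2.684e-01 -5.000e-04] [272. 344.]
top stand 0.65 [ 0.5955 -0.2558 -0.0014] [393. 238.]
side stand 0.58 [ 0.5907 -0.2485 -0.0011] [335. 226.]
top cradle 0.82 [ 0.5967 -0.2483  0.13  ] [397. 231.]
side cradle 0.68 [ 0.5893 -0.246   0.1291] [335. 188.]
top inlet_face 0.75 [ 0.5086 -0.2581  0.0864] [399. 264.]
side inlet_face 0.82 [ 0.5091 -0.2577  0.0844] [361. 205.]
[ 0.362 -0.02   1.729]
[0.093 0.866 0.726]
{'time': 0.7, 'joint_pos': array([ 1.15109344,  0.38335476,  0.01639836,  1.37009508, -0.0063559 ,
        1.38820106, -0.04651102]), 'qvel': array([-0.00084515,  0.0004761 , -0.00172426, -0.00037198, -0.00052317,
        0.00065564,  0.00024969]), 'effort': array([ 1.00561992e-03, -6.27157474e+01,  8.43159221e-01, -3.72009265e+01,
        1.65636657e-02,  2.61238645e-03,  3.06988159e-05]), 'tool_pos': array([ 0.21835807, -0.58559793,  0.23130978]), 'tool_rot': array([ 0.94253009,  1.35708689, -0.94235932]), 'ft_force': array([-0.2655549 ,  0.00129658, -0.90662156]), 'moment': array([ 0.04531512, -0.01525492,  0.02841666]), 'grip_width': 0.08557002963093518}
```

View pics/t0.png

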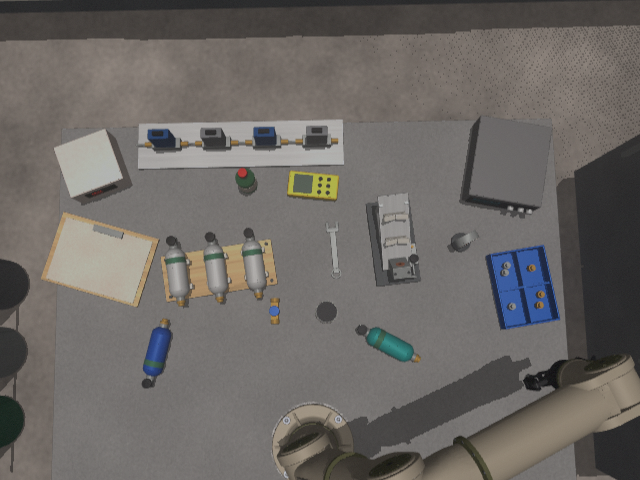

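View pics/s0.png

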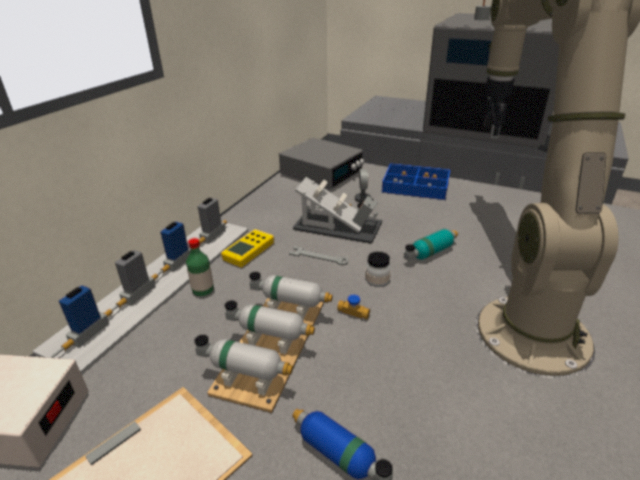

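Run:
```python
from h import *
from scipy.spatial.transform import Rotation as R
s=bot.observe();print(np.round(R.from_rotvec(s["tool_rot"]).as_matrix(),3))
for c in["top","side"]:
  pinp(c,"cylinder_b_nose");pinp(c,"rack");pinp(c,"cradle");pinp(c,"inlet_face");pinp(c,"stand");pinp(c,"inlet")
for n in["wrench","leak_bottle","ferrule_jar","test_gauge","meter","spare_valve"]: pinp("top",n)
```

```text
[[ 0.     0.937  0.349]
 [ 0.     0.349 -0.937]
 [-1.     0.    -0.   ]]
top cylinder_b_nose 0.92 [ 0.2362 -0.3158  0.0284] [420. 360.]
top cylinder_b_nose 0.91 [0.4153 0.2483 0.0665] [221. 301.]
top cylinder_b_nose 0.63 [0.4083 0.3642 0.0649] [180. 305.]
top rack 0.59 [ 0.5082  0.2642 -0.0016] [219. 271.]
top cradle 0.82 [ 0.5967 -0.2483  0.13  ] [397. 231.]
top inlet_face 0.75 [ 0.5086 -0.2581  0.0864] [399. 264.]
top stand 0.65 [ 0.5955 -0.2558 -0.0014] [393. 238.]
top inlet 0.87 [ 0.5082 -0.2614  0.0889] [401. 264.]
side cylinder_b_nose 0.9 [0.4155 0.2536 0.0586] [313. 332.]
side cylinder_b_nose 0.86 [ 0.2335 -0.3126  0.0286] [457. 232.]
side cylinder_b_nose 0.53 [ 0.3801 -0.0457  0.0018] [377. 278.]
side rack 0.6 [ 5.099e-01  2.684e-01 -5.000e-04] [272. 344.]
side cradle 0.68 [ 0.5893 -0.246   0.1291] [335. 188.]
side inlet_face 0.82 [ 0.5091 -0.2577  0.0844] [361. 205.]
side stand 0.58 [ 0.5907 -0.2485 -0.0011] [335. 226.]
side inlet 0.9 [ 0.5063 -0.2592  0.0925] [362. 203.]
side inlet 0.54 [0.4998 0.3818 0.0681] [243. 359.]
top wrench 0.67 [ 0.5612 -0.0798  0.0038] [335. 250.]
top ferrule_jar 0.73 [ 0.3856 -0.0476 -0.0006] [325. 310.]
top test_gauge 0.55 [ 0.5778 -0.4542  0.005 ] [460. 242.]
top meter 0.97 [ 7.556e-01 -1.600e-02  3.000e-04] [312. 187.]
top spare_valve 0.46 [0.389  0.1013 0.0006] [275. 310.]
top spare_valve 0.31 [ 0.5082 -0.2584  0.0874] [399. 264.]
top spare_valve 0.24 [0.4148 0.2497 0.0651] [221. 302.]
```

Run:
```python
from h import *
from collections import defaultdict
D=defaultdict(list)
for i in range(6):
  for c in["top","side"]:
    bot.read_camera(c)
    for n in["cylinder_a","cylinder_a_nose","rack","cradle","inlet_face","stand"]:
      for r in bot.pinpoint(c,n):
        if r["confidence"]>.4: D[n].append((c,w(c,r["point"])))
for n,v in D.items():
  P=np.array([p for _,p in v]);used=np.zeros(len(P),bool)
  for i in range(len(P)):
    if used[i]:continue
    m=np.linalg.norm(P-P[i],axis=1)<.03;used|=m
    print(n,m.sum(),np.round(np.median(P[m],0),4),np.round(P[m].std(0),4),[np.round(np.mean([P[j] for j in np.where(m)[0] if v[j][0]==c],0),4) for c in("top","side") if any(v[j][0]==c for j in np.where(m)[0])])
print(bot.observe()["time"])
im=cv2.imread("pics/t0.png")
cv2.imwrite("pics/c0.png",cv2.resize(im[225:315,155:285],None,fx=6,fy=6,interpolation=cv2.INTER_CUBIC))
cv2.imwrite("pics/c1.png",cv2.resize(im[185:295,350:480],None,fx=5,fy=5,interpolation=cv2.INTER_CUBIC))
```

```text
cylinder_a 11 [ 0.2855 -0.227   0.0291] [0.0017 0.0016 0.0018] [array([ 0.2871, -0.229 ,  0.0271]), array([ 0.2845, -0.2263,  0.0302])]
cylinder_a 12 [0.5098 0.2673 0.0648] [0.0021 0.0019 0.0016] [array([0.5075, 0.2664, 0.0655]), array([0.5113, 0.2682, 0.0632])]
cylinder_a 11 [0.5185 0.1578 0.0619] [0.0013 0.002  0.0022] [array([0.5183, 0.1558, 0.0616]), array([0.5182, 0.1592, 0.0608])]
cylinder_a 12 [0.2795 0.4443 0.0299] [0.0016 0.0015 0.0023] [array([0.2793, 0.4433, 0.0284]), array([0.2796, 0.4441, 0.0312])]
cylinder_a 12 [0.4977 0.3786 0.0667] [0.0015 0.0028 0.0013] [array([0.498 , 0.3752, 0.0655]), array([0.4977, 0.3802, 0.0675])]
cylinder_a 2 [ 0.574  -0.449  -0.0021] [0.0005 0.0002 0.0002] [array([ 0.574 , -0.449 , -0.0021])]
cylinder_a 1 [ 0.5944 -0.2511  0.1308] [0. 0. 0.] [array([ 0.5944, -0.2511,  0.1308])]
cylinder_a 1 [0.4217 0.1456 0.0627] [0. 0. 0.] [array([0.4217, 0.1456, 0.0627])]
cylinder_a 1 [0.4175 0.2475 0.0666] [0. 0. 0.] [array([0.4175, 0.2475, 0.0666])]
cylinder_a 1 [ 0.5104 -0.2591  0.0843] [0. 0. 0.] [array([ 0.5104, -0.2591,  0.0843])]
cylinder_a_nose 11 [0
[... 663 characters left out ...]
0.0621] [0. 0. 0.] [array([0.5085, 0.2647, 0.0621])]
cradle 1 [ 3.80e-01 -4.63e-02  2.00e-04] [0. 0. 0.] [array([ 3.80e-01, -4.63e-02,  2.00e-04])]
cradle 1 [ 5.094e-01  2.649e-01 -4.000e-04] [0. 0. 0.] [array([ 5.094e-01,  2.649e-01, -4.000e-04])]
inlet_face 10 [ 0.508  -0.2592  0.0873] [0.002  0.0017 0.0013] [array([ 0.5097, -0.2585,  0.0875]), array([ 0.5072, -0.2597,  0.0868])]
inlet_face 1 [ 0.5918 -0.2556  0.0019] [0. 0. 0.] [array([ 0.5918, -0.2556,  0.0019])]
stand 1 [0.4254 0.1405 0.0648] [0. 0. 0.] [array([0.4254, 0.1405, 0.0648])]
stand 12 [ 5.914e-01 -2.512e-01 -4.000e-04] [0.0018 0.004  0.0016] [array([ 5.930e-01, -2.552e-01,  3.000e-04]), array([ 0.5901, -0.2475, -0.0017])]
5.8
```

View pics/c0.png

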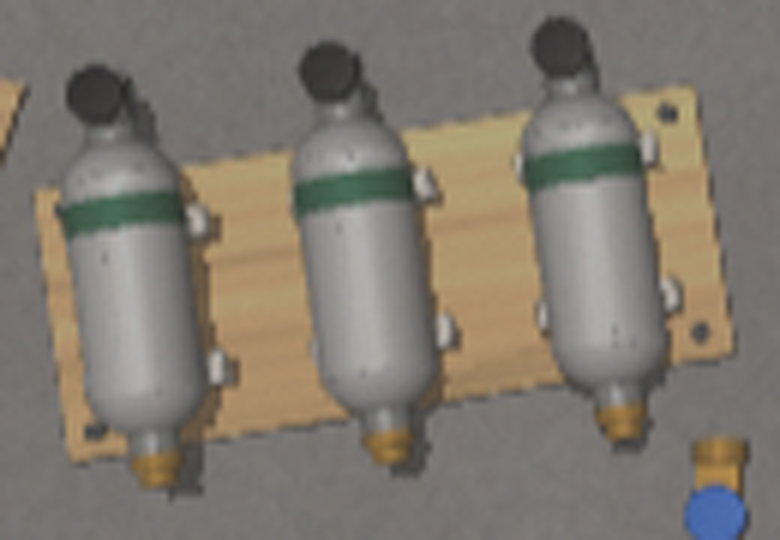

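View pics/c1.png

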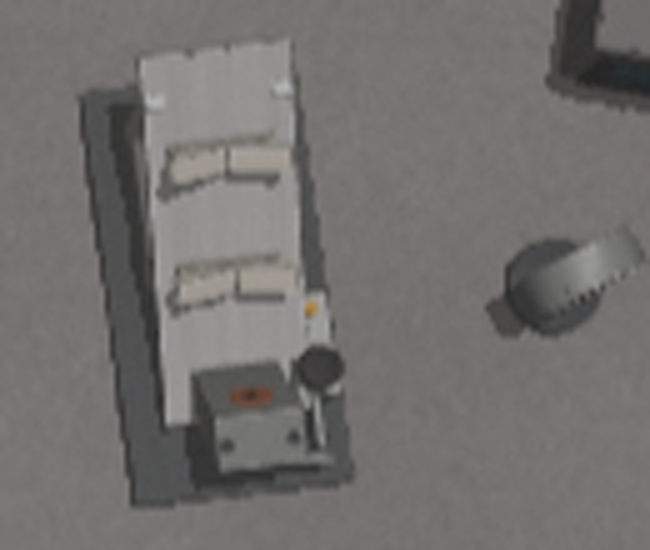

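```bash
cat >> h.py <<'E'
def ray(cam,u,v,z):
    c=bot.calibration(cam);R=np.array(c["R"]);d=R.T@np.linalg.inv(c["camera_matrix"])@np.array([u,v,1.]);o=-R.T@np.array(c["t"])
    return o+d*(z-o[2])/d[2]
E
python3 - <<'E'
from h import *
A=lambda a,b:np.degrees(np.arctan2(b[1]-a[1],b[0]-a[0]))
f=lambda x,y,z:ray("top",155+x/6,225+y/6,z)
g=lambda x,y,z:ray("top",350+x/5,185+y/5,z)
p=[f(35,190,.012),f(690,88,.012),f(735,355,.012),f(72,460,.012)]
print("rack",np.mean(p,0),A(p[1],p[0])-90,A(p[2],p[3])-90,A(p[2],p[1]),A(p[3],p[0]))
q=[g(80,95,.012),g(130,505,.012),g(350,482,.012)]
print("stand",q,A(q[1],q[0]),A(q[2],q[1])-90)
u=g(227,163,.1226);l=g(237,282,.0888);print("saddles",u,l,A(l,u))
print("plate",A(g(165,425,.05),g(138,55,.14)))
print("seat",g(250,396,.087))
for k,n in [((97,95),(158,470)),((330,70),(390,448)),((562,45),(622,422))]:
  a=f(*k,.093+.0);b=f(*n,.065);print("cyl",a,b,A(b,a))
E
```

```text
rack [0.50822254 0.26274714 0.012     ] 7.68655105281087 7.759210551129414 8.730773481366203 8.205581677523439
stand [array([ 0.69738711, -0.17657231,  0.012     ]), array([ 0.45230868, -0.19817873,  0.012     ]), array([ 0.46299092, -0.32785767,  0.012     ])] 5.0382399375127305 4.70907891491656
saddles [ 0.63554878 -0.24706672  0.1226    ] [ 0.5730062  -0.25495296  0.0888    ] 7.186716972348223
plate 5.263634351087328
seat [ 0.50829405 -0.26008968  0.087     ]
cyl [0.58804673 0.38390416 0.093     ] [0.41245313 0.36084063 0.065     ] 7.482744017586775
cyl [0.59752159 0.27429863 0.093     ] [0.42043024 0.25117202 0.065     ] 7.440232848336766
cyl [0.6070215  0.16499369 0.093     ] [0.43030715 0.14133608 0.065     ] 7.625125446849752
```

```bash
python3 -m jog '{"slide":[[0.029,0.036,0],[0.029,0.036,0],[0.029,0.036,0],[0.029,0.036,0],[0.029,0.036,0],[0.029,0.036,0],[0.029,0.036,0],[0.029,0.036,0],[0.006,0.045,0],[0.006,0.045,0],[0.006,0.045,0],[0.006,0.045,0]],"twist":[-2,-2,-2,-2,-2,-2,0,0,0,0,0,0],"fingers":[0,0,0,0,0,0,0,0,0,0,0,0]}'
```

```text
time: 7.0
tool_pos: [0.4758, -0.1051, 0.2316]
tool_rot: [1.115, 1.262, -1.12]
ft_force: [0.7, 0.1, 0.4]
grip_width: 0.085
```

```bash
cat >> h.py <<'E'
from scipy.spatial.transform import Rotation as Ro
def st():
    s=bot.observe();M=Ro.from_rotvec(s["tool_rot"]).as_matrix()
    print(round(s["time"],2),"tcp",np.round(s["tool_pos"],4),"jawyaw",round(np.degrees(np.arctan2(M[1,2],M[0,2])),2),"F",np.round(s["ft_force"],2),"M",np.round(s["moment"],3),"w",round(s["grip_width"],4),"down",np.round(M[:,0],3));return s
E
python3 -m jog '{"slide":[[0.005,0.043,0],[0.005,0.043,0],[0.005,0.043,0],[0.005,0.043,0],[0.005,0.043,0],[0.005,0.045,0],[0,0,0]],"twist":[0,0,0,0,0,0,0],"fingers":[0,0,0,0,0,0,0]}'; python3 -c "from h import *;st()"
```

```text
time: 7.7
tool_pos: [0.5044, 0.1734, 0.2342]
tool_rot: [1.113, 1.263, -1.109]
ft_force: [0.2, 1.0, -0.4]
grip_width: 0.0854
7.7 tcp [0.5044 0.1734 0.2342] jawyaw -82.46 F [ 0.21  1.   -0.39] M [ 0.022  0.018 -0.036] w 0.0854 down [ 0.006 -0.002 -1.   ]
```

```bash
python3 -m jog '{"slide":[[0.001,-0.009,-0.03],[0.001,-0.009,-0.03],[0,0,-0.03],[0,0,-0.02],[0,0,0]],"twist":[0,0,0,0,0],"fingers":[0,0,0,0,0]}'
python3 - <<'E'
from h import *
s=st();snap("top","t1");snap("side","s1")
a=cv2.imread("pics/t1.png");b=cv2.imread("pics/s1.png")
cv2.imwrite("pics/v1.png",np.hstack([cv2.resize(a[200:320,150:300],(400,320)),cv2.resize(b[220:400,190:370],(400,320))]))
E
```

```text
time: 8.2
tool_pos: [0.5067, 0.1571, 0.1223]
tool_rot: [1.112, 1.263, -1.102]
ft_force: [0.2, -0.4, -0.1]
grip_width: 0.0852
8.2 tcp [0.5067 0.1571 0.1223] jawyaw -82.19 F [ 0.15 -0.38 -0.13] M [0.005 0.071 0.013] w 0.0852 down [ 0.01 -0.   -1.  ]
```

View pics/v1.png

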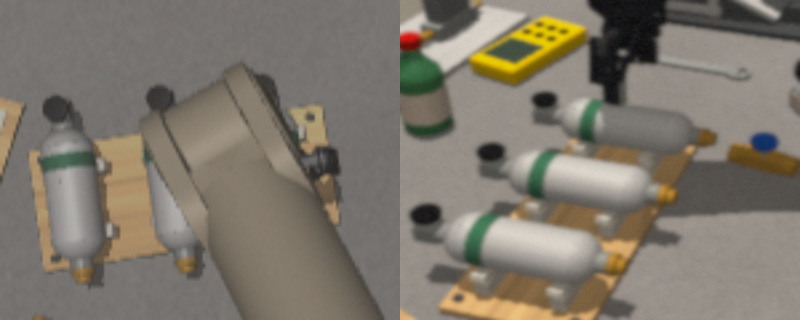

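The gripper stands over the nearest cylinder (upper right of the side view, about (610,80)), with the fingers either side of mid-body. Next I go down and close.

```bash
python3 -m jog '{"slide":[[0,-0.001,-0.025],[0,-0.001,-0.025],[0,0,-0.015],[0,0,-0.007],[0,0,0]],"twist":[0,0,0,0,0],"fingers":[0,0,0,0,0]}'
python3 - <<'E'
from h import *
s=st()
E
```

```text
time: 8.8
tool_pos: [0.515, 0.1578, 0.0605]
tool_rot: [1.125, 1.25, -1.087]
ft_force: [0.3, 0.8, -0.3]
grip_width: 0.0854
8.8 tcp [0.515  0.1578 0.0605] jawyaw -82.24 F [ 0.27  0.75 -0.34] M [ 0.032  0.032 -0.004] w 0.0854 down [ 0.029  0.005 -1.   ]
```

```bash
python3 - <<'E'
from h import *
print(np.round(bot.observe()["joint_pos"],3))
E
python3 -m jog '{"slide":[[-0.009,0,-0.005],[-0.003,0,-0.005],[0,0,0]],"twist":[0,0,0],"fingers":[0,0,0]}'
python3 - <<'E'
from h import *
s=st();print(np.round(bot.observe()["joint_pos"],3))
E
```

```text
[ 0.071  0.381 -0.52   1.827  0.236  0.964 -1.983]
time: 9.1
tool_pos: [0.5039, 0.1586, 0.053]
tool_rot: [1.127, 1.247, -1.083]
ft_force: [0.2, 0.9, 0.7]
grip_width: 0.0854
9.1 tcp [0.5039 0.1586 0.053 ] jawyaw -82.24 F [0.25 0.92 0.68] M [-0.025  0.054 -0.007] w 0.0854 down [ 0.034  0.006 -0.999]
[ 0.07   0.369 -0.523  1.864  0.237  0.934 -1.995]
```

```bash
python3 -m jog '{"slide":[[0.002,-0.002,-0.004],[0,0,0],[0,0,0],[0,0,0],[0,0,0],[0,0,0],[0,0,0],[0,0,0]],"twist":[0,0,0,0,0,0,0,0],"fingers":[0,0,1,1,1,1,1,1]}'
python3 - <<'E'
from h import *
s=st()
E
```

```text
time: 9.9
tool_pos: [0.5069, 0.1559, 0.0503]
tool_rot: [1.128, 1.245, -1.083]
ft_force: [-0.5, -0.1, 1.0]
grip_width: 0.0532
9.9 tcp [0.5069 0.1559 0.0503] jawyaw -82.28 F [-0.46 -0.06  0.97] M [-0.048  0.212  0.066] w 0.0532 down [ 0.035  0.005 -0.999]
```

```bash
python3 -m jog '{"slide":[[0,0,0],[0,0,0.004],[0,0,0.006],[0,0,0.006],[0,0,0],[0,0,0]],"twist":[0,0,0,0,0,0],"fingers":[1,1,1,1,1,1]}'
python3 - <<'E'
from h import *
s=st();snap("side","s2");b=cv2.imread("pics/s2.png")
cv2.imwrite("pics/v2.png",cv2.resize(b[250:370,220:380],(800,600),interpolation=cv2.INTER_CUBIC))
E
```

```text
time: 10.5
tool_pos: [0.5059, 0.1558, 0.0667]
tool_rot: [1.127, 1.247, -1.084]
ft_force: [1.0, 0.0, -3.6]
grip_width: 0.0529
10.5 tcp [0.5059 0.1558 0.0667] jawyaw -82.27 F [ 0.97  0.   -3.58] M [-0.009  0.107  0.022] w 0.0529 down [ 0.033  0.005 -0.999]
```

View pics/v2.png

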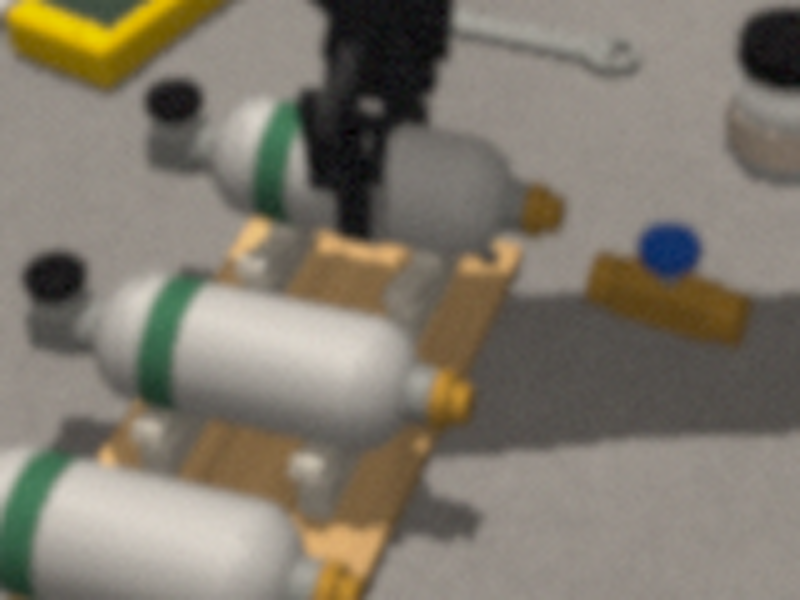

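Run:
```python
from h import *
F=[]
for i in range(8):
    bot.read_camera("side");s=bot.observe();F.append(np.r_[s["ft_force"],s["moment"]])
print(np.round(np.mean(F,0),3),np.round(np.std(F,0),3),s["grip_width"])
```

```text
[-1.200e-02  8.800e-02 -3.505e+00 -1.000e-02  7.100e-02  3.000e-03] [0.693 0.363 0.606 0.023 0.033 0.029] 0.052786086636042395
```

About 3.5 N, so this one is empty. I'll set it back and go to the middle one.

```bash
python3 -m jog '{"slide":[[0,0,-0.006],[0,0,-0.006],[0,0,-0.003],[0,0,0],[0,0,0],[0,0,0],[0,0,0],[0,0,0]],"twist":[0,0,0,0,0,0,0,0],"fingers":[1,1,1,1,0,0,0,0]}'; python3 -c "from h import *;st()"
```

```text
time: 11.75
tool_pos: [0.5071, 0.1564, 0.0512]
tool_rot: [1.128, 1.246, -1.082]
ft_force: [0.2, -0.3, -0.5]
grip_width: 0.0853
11.75 tcp [0.5071 0.1564 0.0512] jawyaw -82.26 F [ 0.19 -0.3  -0.48] M [-0.031 -0.001  0.055] w 0.0853 down [ 0.035  0.005 -0.999]
```

```bash
python3 -m jog '{"slide":[[0,0,0.035],[0,0,0.035],[0,0.015,0.005],[0,0.03,0],[0,0.03,0],[0,0.025,0],[0,0,0]],"twist":[0,0,0,0,0,0,0],"fingers":[0,0,0,0,0,0,0]}'; python3 -c "from h import *;st()"
```

```text
time: 12.45
tool_pos: [0.5063, 0.2602, 0.1287]
tool_rot: [1.132, 1.244, -1.084]
ft_force: [0.0, 0.1, 0.8]
grip_width: 0.0855
12.45 tcp [0.5063 0.2602 0.1287] jawyaw -82.47 F [0.03 0.11 0.79] M [ 0.06   0.038 -0.026] w 0.0855 down [ 0.036  0.006 -0.999]
```

```bash
python3 -m jog '{"slide":[[-0.001,0.005,-0.015],[0,0,-0.02],[0,0,-0.02],[0,0,-0.015],[0,0,0]],"twist":[0,0,0,0,0],"fingers":[0,0,0,0,0]}'; python3 -c "from h import *;st()"
```

```text
time: 12.95
tool_pos: [0.5032, 0.2643, 0.0511]
tool_rot: [1.129, 1.245, -1.087]
ft_force: [-0.5, -0.6, -0.3]
grip_width: 0.0853
12.95 tcp [0.5032 0.2643 0.0511] jawyaw -82.47 F [-0.51 -0.62 -0.33] M [ 0.026  0.03  -0.025] w 0.0853 down [ 0.034  0.004 -0.999]
```

```bash
python3 -m jog '{"slide":[[0.001,0.001,-0.006],[0,0,0],[0,0,0],[0,0,0],[0,0,0],[0,0,0],[0,0,0],[0,0,0.006],[0,0,0.006],[0,0,0.006],[0,0,0]],"twist":[0,0,0,0,0,0,0,0,0,0,0],"fingers":[0,1,1,1,1,1,1,1,1,1,1]}'
python3 - <<'E'
from h import *
st();F=[]
for i in range(8):
    bot.read_camera("side");s=bot.observe();F.append(np.r_[s["ft_force"],s["moment"]])
print(np.round(np.mean(F,0),3),np.round(np.std(F,0),3),s["grip_width"])
snap("side","s3");b=cv2.imread("pics/s3.png")
cv2.imwrite("pics/v3.png",cv2.resize(b[250:370,190:350],(800,600),interpolation=cv2.INTER_CUBIC))
E
```

```text
time: 14.05
tool_pos: [0.5032, 0.2642, 0.0636]
tool_rot: [1.128, 1.246, -1.09]
ft_force: [-0.4, -0.2, -6.5]
grip_width: 0.0533
14.05 tcp [0.5032 0.2642 0.0636] jawyaw -82.54 F [-0.4  -0.16 -6.52] M [0.065 0.075 0.032] w 0.0533 down [ 0.031  0.003 -1.   ]
[-0.17  -0.152 -6.615 -0.019  0.106  0.01 ] [0.444 0.496 0.502 0.04  0.035 0.026] 0.05312712929674432
```

View pics/v3.png

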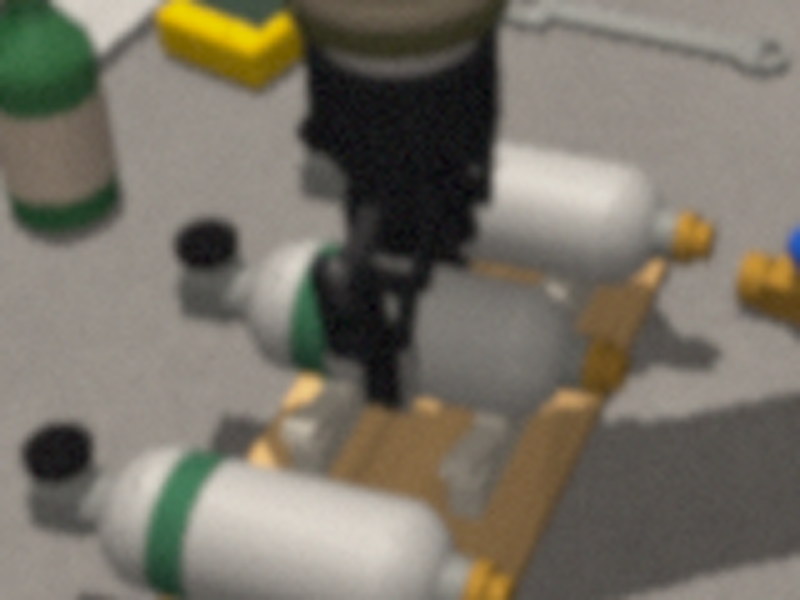

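Middle one (cylinder_b) weighs about 6.6 N, so it is the charged one. The grip is near mid-body. I'll lift it and carry it to the stand.

```bash
python3 -m jog '{"slide":[[0,0,0.02],[0,0,0.035],[0,0,0.04],[0,-0.01,0.04],[0.005,-0.03,0.025],[0.008,-0.035,0],[0.008,-0.04,0],[0.008,-0.04,0],[0.008,-0.04,0],[0.008,-0.04,0],[0.008,-0.04,0],[0.008,-0.04,0]],"twist":[0,0,0,0,0,0,0,-1,-1,0,0,0],"fingers":[1,1,1,1,1,1,1,1,1,1,1,1]}'; python3 -c "from h import *;st()"
```

```text
time: 15.7
tool_pos: [0.5579, -0.0524, 0.2287]
tool_rot: [1.139, 1.242, -1.101]
ft_force: [0.4, 0.4, -7.1]
grip_width: 0.0528
15.7 tcp [ 0.5579 -0.0524  0.2287] jawyaw -83.37 F [ 0.37  0.4  -7.06] M [0.008 0.052 0.047] w 0.0528 down [ 0.029  0.004 -1.   ]
```

```bash
python3 -m jog '{"slide":[[0.008,-0.04,0],[0.008,-0.04,0],[0.008,-0.035,0],[0.006,-0.03,0],[0.003,-0.02,0],[0,-0.01,0],[0,0,0],[0,0,0]],"twist":[-0.8,-0.7,0,0,0,0,0,0],"fingers":[1,1,1,1,1,1,1,1]}'
python3 - <<'E'
from h import *
st()
D={}
for i in range(4):
  for c in["top","side"]:
    bot.read_camera(c)
    for n in["cylinder_b","cylinder_b_nose"]:
      for r in bot.pinpoint(c,n):
        p=w(c,r["point"])
        if p[2]>.18: print(c,n,round(r["confidence"],2),np.round(p,4))
snap("side","s4");b=cv2.imread("pics/s4.png")
cv2.imwrite("pics/v4.png",cv2.resize(b[100:280,250:490],(800,600),interpolation=cv2.INTER_CUBIC))
print(bot.observe()["time"])
E
```

```text
time: 16.5
tool_pos: [0.5889, -0.2417, 0.2252]
tool_rot: [1.162, 1.229, -1.133]
ft_force: [-0.4, 0.8, -6.5]
grip_width: 0.0533
16.5 tcp [ 0.5889 -0.2417  0.2252] jawyaw -85.41 F [-0.38  0.81 -6.54] M [ 0.095  0.098 -0.011] w 0.0533 down [ 0.024  0.002 -1.   ]
top cylinder_b 0.51 [ 0.5924 -0.2423  0.244 ]
side cylinder_b 0.58 [ 0.5972 -0.2389  0.2428]
side cylinder_b_nose 0.79 [ 0.4984 -0.2512  0.2393]
top cylinder_b 0.56 [ 0.5951 -0.2396  0.2479]
top cylinder_b_nose 0.71 [ 0.5942 -0.2409  0.2452]
side cylinder_b 0.97 [ 0.5936 -0.2395  0.2441]
side cylinder_b_nose 0.63 [ 0.4981 -0.2487  0.2393]
side cylinder_b 0.73 [ 0.5934 -0.241   0.2453]
side cylinder_b_nose 0.82 [ 0.4985 -0.2495  0.2412]
top cylinder_b 0.63 [ 0.5918 -0.2417  0.2437]
side cylinder_b 0.6 [ 0.5961 -0.2424  0.2451]
17.75
```

View pics/v4.png

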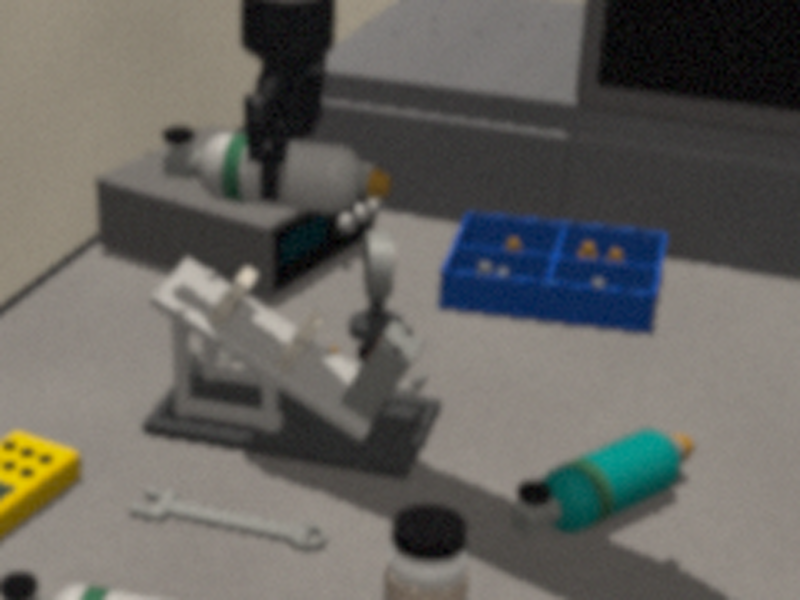

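The held cylinder is level above the cradle (side view about (290,165)), with nothing between it and the saddles. I'll line it up and lower it.

```bash
python3 -m jog '{"slide":[[0.005,-0.006,-0.02],[0.002,-0.003,-0.02],[0,0,-0.015],[0,0,-0.005],[0,0,0]],"twist":[0.3,0,0,0,0],"fingers":[1,1,1,1,1]}'
python3 - <<'E'
from h import *
st();bot.read_camera("side");st();bot.read_camera("side");st()
E
```

```text
time: 18.25
tool_pos: [0.5967, -0.2525, 0.165]
tool_rot: [1.158, 1.228, -1.128]
ft_force: [-0.3, 1.7, -6.1]
grip_width: 0.0536
18.25 tcp [ 0.5967 -0.2525  0.165 ] jawyaw -85.15 F [-0.33  1.72 -6.09] M [-0.023  0.075 -0.04 ] w 0.0536 down [ 0.026 -0.    -1.   ]
18.3 tcp [ 0.5968 -0.2526  0.1654] jawyaw -85.16 F [-0.75 -0.34 -6.05] M [-0.005  0.088  0.01 ] w 0.0527 down [ 0.027 -0.    -1.   ]
18.35 tcp [ 0.5972 -0.2526  0.1661] jawyaw -85.15 F [-0.26  0.35 -6.25] M [0.014 0.13  0.016] w 0.0531 down [ 0.028 -0.001 -1.   ]
```

```bash
python3 -m jog '{"slide":[[0,0.001,-0.01],[0,0.001,-0.008],[0,0,-0.004],[0,0,0]],"twist":[0,0,0,0],"fingers":[1,1,1,1]}'
python3 - <<'E'
from h import *
st();snap("side","s5");snap("top","t5");b=cv2.imread("pics/s5.png")
cv2.imwrite("pics/v5.png",cv2.resize(b[130:250,270:430],(800,600),interpolation=cv2.INTER_CUBIC))
E
```

```text
time: 18.75
tool_pos: [0.5983, -0.2505, 0.1448]
tool_rot: [1.159, 1.222, -1.125]
ft_force: [-0.4, -0.7, -6.1]
grip_width: 0.0531
18.75 tcp [ 0.5983 -0.2505  0.1448] jawyaw -85.13 F [-0.4  -0.74 -6.09] M [-0.009  0.148  0.01 ] w 0.0531 down [ 0.032 -0.002 -0.999]
```

View pics/v5.png

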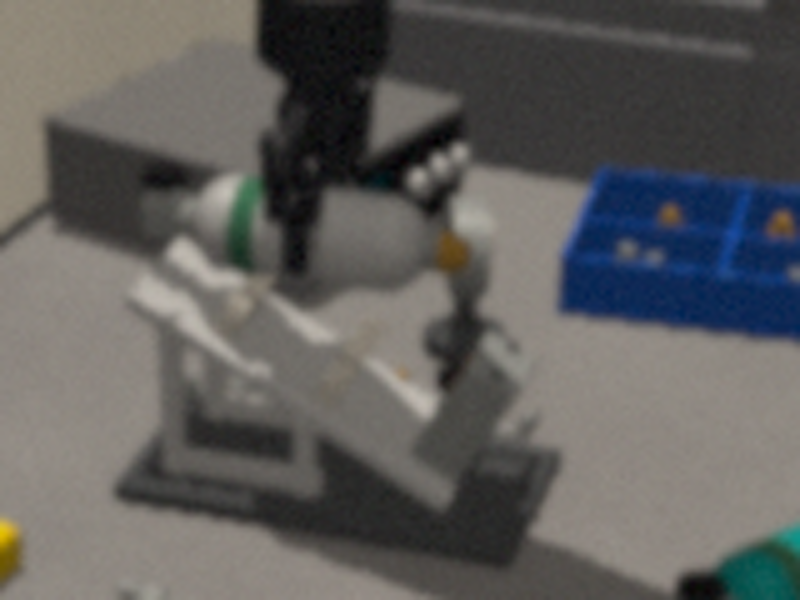

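The cylinder hangs just above the upper saddle, about (245,290) in the crop. I'll come down in small steps and watch the force.

```bash
python3 -m jog '{"slide":[[0,0,-0.003],[0,0,-0.003],[0,0,-0.002]],"twist":[0,0,0],"fingers":[1,1,1]}'; python3 -c "from h import *;st()"
python3 -m jog '{"slide":[[0,0,-0.002],[0,0,-0.001]],"twist":[0,0],"fingers":[1,1]}'; python3 -c "from h import *;st()"
```

```text
time: 19.15
tool_pos: [0.5993, -0.2509, 0.1381]
tool_rot: [1.159, 1.219, -1.124]
ft_force: [-0.1, -0.4, -7.8]
grip_width: 0.0528
19.15 tcp [ 0.5993 -0.2509  0.1381] jawyaw -85.14 F [-0.07 -0.4  -7.77] M [-0.025  0.134 -0.046] w 0.0528 down [ 0.034 -0.003 -0.999]
time: 19.35
tool_pos: [0.5994, -0.2511, 0.1357]
tool_rot: [1.159, 1.219, -1.124]
ft_force: [-4.9, 1.6, 3.6]
grip_width: 0.0532
19.35 tcp [ 0.5994 -0.2511  0.1357] jawyaw -85.16 F [-4.9   1.61  3.64] M [0.233 0.799 0.095] w 0.0532 down [ 0.035 -0.004 -0.999]
```

```bash
python3 -m jog '{"slide":[[0,0,-0.001]],"twist":[0],"fingers":[1]}'; python3 -c "from h import *;st()"
python3 -m jog '{"slide":[[0,0,-0.001]],"twist":[0],"fingers":[1]}'; python3 -c "from h import *;st()"
python3 -m jog '{"slide":[[0,0,-0.001]],"twist":[0],"fingers":[1]}'; python3 -c "from h import *;st()"
```

```text
time: 19.45
tool_pos: [0.5995, -0.2512, 0.1356]
tool_rot: [1.159, 1.218, -1.124]
ft_force: [-6.3, 2.2, 3.2]
grip_width: 0.053
19.45 tcp [ 0.5995 -0.2512  0.1356] jawyaw -85.16 F [-6.28  2.21  3.17] M [0.401 0.971 0.048] w 0.053 down [ 0.036 -0.004 -0.999]
time: 19.55
tool_pos: [0.5995, -0.2512, 0.1356]
tool_rot: [1.159, 1.217, -1.124]
ft_force: [-6.0, 1.4, 1.1]
grip_width: 0.0531
19.55 tcp [ 0.5995 -0.2512  0.1356] jawyaw -85.17 F [-6.    1.42  1.06] M [0.329 0.922 0.017] w 0.0531 down [ 0.036 -0.005 -0.999]
time: 19.65
tool_pos: [0.5995, -0.2512, 0.1357]
tool_rot: [1.159, 1.217, -1.124]
ft_force: [-4.8, 1.0, 1.4]
grip_width: 0.0531
19.65 tcp [ 0.5995 -0.2512  0.1357] jawyaw -85.17 F [-4.75  1.01  1.38] M [0.285 0.861 0.061] w 0.0531 down [ 0.037 -0.005 -0.999]
```

```bash
python3 -m jog '{"slide":[[0,0.001,-0.003]],"twist":[0],"fingers":[1]}'; python3 -c "from h import *;st()"
python3 -m jog '{"slide":[[0,0,-0.003]],"twist":[0],"fingers":[1]}'; python3 -c "from h import *;st()"
```

```text
time: 19.75
tool_pos: [0.5994, -0.2511, 0.1348]
tool_rot: [1.159, 1.214, -1.124]
ft_force: [-13.0, 1.1, 18.3]
grip_width: 0.0529
19.75 tcp [ 0.5994 -0.2511  0.1348] jawyaw -85.21 F [-12.98   1.07  18.34] M [ 0.014  2.04  -0.049] w 0.0529 down [ 0.038 -0.007 -0.999]
time: 19.85
tool_pos: [0.5994, -0.2512, 0.1347]
tool_rot: [1.159, 1.212, -1.124]
ft_force: [-14.0, 5.2, 16.4]
grip_width: 0.0527
19.85 tcp [ 0.5994 -0.2512  0.1347] jawyaw -85.23 F [-14.02   5.2   16.4 ] M [1.168 2.227 0.176] w 0.0527 down [ 0.039 -0.008 -0.999]
```

Contact is about 27 N and the cylinder isn't pivoting, because the full grip holds it too firmly. With the balance point between the grip and the upper saddle, I can try a looser grip safely.

```bash
python3 -m jog '{"slide":[[0,0,0.001],[0,0,0]],"twist":[0,0],"fingers":[0.6,0.5]}'; python3 -c "from h import *;st()"
python3 -m jog '{"slide":[[0,0,0]],"twist":[0],"fingers":[0.45]}'; python3 -c "from h import *;st()"
python3 -m jog '{"slide":[[0,0,0]],"twist":[0],"fingers":[0.42]}'; python3 -c "from h import *;st()"
python3 -m jog '{"slide":[[0,0,0]],"twist":[0],"fingers":[0.40]}'; python3 -c "from h import *;st()"
```

```text
time: 20.05
tool_pos: [0.5999, -0.2512, 0.1371]
tool_rot: [1.159, 1.21, -1.123]
ft_force: [-0.5, -0.2, -6.7]
grip_width: 0.053
20.05 tcp [ 0.5999 -0.2512  0.1371] jawyaw -85.22 F [-0.45 -0.2  -6.68] M [ 0.055  0.1   -0.033] w 0.053 down [ 0.041 -0.009 -0.999]
time: 20.15
tool_pos: [0.5999, -0.2512, 0.1367]
tool_rot: [1.159, 1.21, -1.123]
ft_force: [-1.1, -0.0, -6.2]
grip_width: 0.0531
20.15 tcp [ 0.5999 -0.2512  0.1367] jawyaw -85.22 F [-1.14 -0.05 -6.24] M [ 0.019  0.103 -0.019] w 0.0531 down [ 0.041 -0.009 -0.999]
time: 20.25
tool_pos: [0.5997, -0.2512, 0.1362]
tool_rot: [1.159, 1.211, -1.123]
ft_force: [-0.2, 0.3, -5.4]
grip_width: 0.0529
20.25 tcp [ 0.5997 -0.2512  0.1362] jawyaw -85.23 F [-0.22  0.27 -5.37] M [ 0.021 -0.009  0.037] w 0.0529 down [ 0.04  -0.008 -0.999]
time: 20.35
tool_pos: [0.5998, -0.2513, 0.1359]
tool_rot: [1.159, 1.211, -1.123]
ft_force: [-0.7, -0.3, -3.7]
grip_width: 0.0534
20.35 tcp [ 0.5998 -0.2513  0.1359] jawyaw -85.23 F [-0.68 -0.3  -3.68] M [-0.054  0.113 -0.011] w 0.0534 down [ 0.04  -0.008 -0.999]
```

```bash
python3 -m jog '{"slide":[[0,0,-0.002]],"twist":[0],"fingers":[0.40]}'; python3 -c "from h import *;st()"
python3 -m jog '{"slide":[[0,0,-0.002]],"twist":[0],"fingers":[0.39]}'; python3 -c "from h import *;st()"
python3 -m jog '{"slide":[[0,0,-0.002]],"twist":[0],"fingers":[0.38]}'; python3 -c "from h import *;st()"
```

```text
time: 20.45
tool_pos: [0.5999, -0.2515, 0.135]
tool_rot: [1.159, 1.21, -1.123]
ft_force: [-10.6, 3.0, 14.5]
grip_width: 0.0533
20.45 tcp [ 0.5999 -0.2515  0.135 ] jawyaw -85.24 F [-10.63   2.97  14.51] M [0.612 1.58  0.125] w 0.0533 down [ 0.041 -0.009 -0.999]
time: 20.55
tool_pos: [0.5999, -0.2515, 0.1349]
tool_rot: [1.159, 1.209, -1.123]
ft_force: [-11.9, 3.9, 12.8]
grip_width: 0.0533
20.55 tcp [ 0.5999 -0.2515  0.1349] jawyaw -85.25 F [-11.92   3.89  12.79] M [0.691 1.762 0.077] w 0.0533 down [ 0.041 -0.009 -0.999]
time: 20.65
tool_pos: [0.5999, -0.2515, 0.135]
tool_rot: [1.159, 1.208, -1.123]
ft_force: [-10.0, 2.6, 9.9]
grip_width: 0.0531
20.65 tcp [ 0.5999 -0.2515  0.135 ] jawyaw -85.25 F [-10.03   2.59   9.88] M [0.633 1.545 0.116] w 0.0531 down [ 0.042 -0.01  -0.999]
```

```bash
python3 -m jog '{"slide":[[0,0.001,-0.002]],"twist":[0],"fingers":[0.37]}'; python3 -c "from h import *;st()"
python3 -m jog '{"slide":[[0,0,-0.002]],"twist":[0],"fingers":[0.36]}'; python3 -c "from h import *;st()"
```

```text
time: 20.75
tool_pos: [0.5999, -0.2509, 0.1342]
tool_rot: [1.159, 1.207, -1.123]
ft_force: [-3.8, 0.2, -0.9]
grip_width: 0.0538
20.75 tcp [ 0.5999 -0.2509  0.1342] jawyaw -85.27 F [-3.83  0.24 -0.88] M [-0.169  0.642 -0.046] w 0.0538 down [ 0.043 -0.011 -0.999]
time: 20.85
tool_pos: [0.6005, -0.2508, 0.1331]
tool_rot: [1.159, 1.205, -1.122]
ft_force: [-5.5, 8.9, 0.3]
grip_width: 0.0547
20.85 tcp [ 0.6005 -0.2508  0.1331] jawyaw -85.26 F [-5.51  8.94  0.31] M [0.948 0.825 0.044] w 0.0547 down [ 0.045 -0.011 -0.999]
```

```bash
python3 -m jog '{"slide":[[0,0.001,-0.002]],"twist":[0],"fingers":[0.37]}'; python3 -c "from h import *;st()"
python3 -m jog '{"slide":[[-0.001,0,-0.002]],"twist":[0],"fingers":[0.37]}'
python3 - <<'E'
from h import *
st();snap("side","s6");b=cv2.imread("pics/s6.png");st()
cv2.imwrite("pics/v6.png",cv2.resize(b[130:250,270:430],(800,600),interpolation=cv2.INTER_CUBIC))
E
```

```text
time: 20.95
tool_pos: [0.6005, -0.2503, 0.1325]
tool_rot: [1.159, 1.204, -1.122]
ft_force: [-10.6, 0.1, 14.6]
grip_width: 0.0539
20.95 tcp [ 0.6005 -0.2503  0.1325] jawyaw -85.28 F [-10.55   0.1   14.57] M [-0.035  2.169  0.017] w 0.0539 down [ 0.045 -0.012 -0.999]
time: 21.05
tool_pos: [0.6004, -0.2503, 0.1325]
tool_rot: [1.159, 1.201, -1.121]
ft_force: [-5.3, 3.7, 10.8]
grip_width: 0.0542
21.05 tcp [ 0.6004 -0.2503  0.1325] jawyaw -85.27 F [-5.31  3.66 10.76] M [0.538 0.636 0.02 ] w 0.0542 down [ 0.048 -0.013 -0.999]
21.1 tcp [ 0.6004 -0.2503  0.1325] jawyaw -85.27 F [-4.94  1.56  9.76] M [0.354 0.953 0.046] w 0.0544 down [ 0.048 -0.013 -0.999]
```

View pics/v6.png

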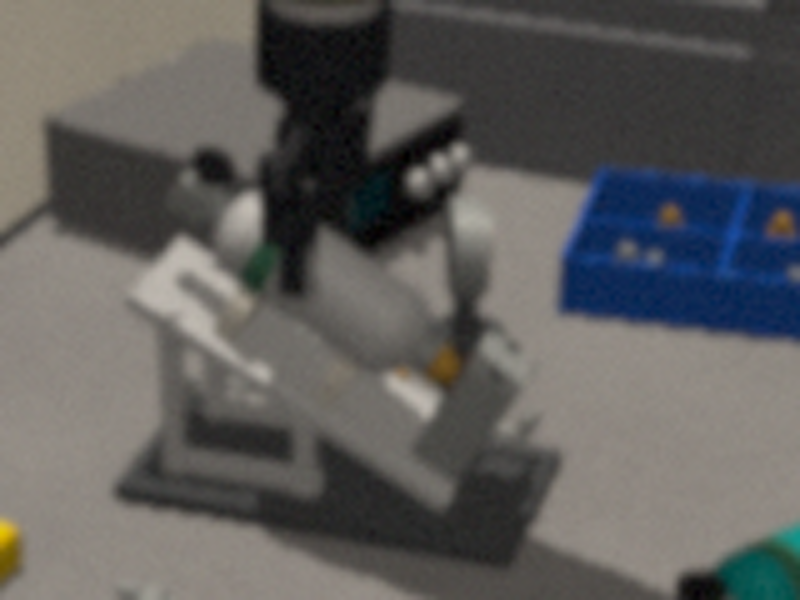

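Run:
```python
from h import *
for i in range(4):
  for c in["top","side"]:
    bot.read_camera(c)
    for n in["cylinder_b","cylinder_b_nose"]:
      for r in bot.pinpoint(c,n):
        p=w(c,r["point"])
        if abs(p[1]+.25)<.05 and p[0]>.4: print(c,n,round(r["confidence"],2),np.round(p,4))
st()
```

```text
top cylinder_b 0.42 [ 0.5943 -0.2511  0.1339]
side cylinder_b 0.61 [ 0.5977 -0.2492  0.1358]
side cylinder_b_nose 0.78 [ 0.5135 -0.2559  0.0851]
side cylinder_b_nose 0.16 [ 0.5905 -0.247  -0.0012]
top cylinder_b 0.43 [ 0.5967 -0.2512  0.1353]
top cylinder_b_nose 0.23 [ 0.5929 -0.2537  0.1365]
side cylinder_b 0.67 [ 0.5959 -0.2488  0.1318]
side cylinder_b_nose 0.57 [ 0.5135 -0.256   0.0817]
top cylinder_b 0.47 [ 0.5945 -0.252   0.1366]
side cylinder_b 0.6 [ 0.5954 -0.2465  0.1323]
side cylinder_b_nose 0.66 [ 0.5114 -0.2546  0.0838]
top cylinder_b 0.61 [ 0.5925 -0.2533  0.1334]
side cylinder_b 0.97 [ 0.5947 -0.2503  0.1331]
side cylinder_b_nose 0.68 [ 0.5126 -0.2532  0.0791]
22.3 tcp [ 0.6004 -0.2503  0.1325] jawyaw -85.27 F [-5.88  2.   10.48] M [0.38  1.081 0.081] w 0.0542 down [ 0.048 -0.013 -0.999]
```

The pins put mid-body at about (0.595, -0.250, 0.134), so it lies along the slope in both saddles, about 4 mm short of home. I'll let go, lower onto it, regrip lightly and press it down the slope.

```bash
python3 -m jog '{"slide":[[0,0,0.001],[0,0,0.002],[0,0,0]],"twist":[0,0,0],"fingers":[0.35,0.3,0]}'; python3 -c "from h import *;st()"
python3 -m jog '{"slide":[[0,0,0],[-0.003,0,-0.004]],"twist":[0,0],"fingers":[0,0]}'; python3 -c "from h import *;st()"
python3 -m jog '{"slide":[[-0.002,0,-0.004],[-0.001,0,-0.003],[0,0,0]],"twist":[0,0,0],"fingers":[0,0,0]}'
python3 - <<'E'
from h import *
st();snap("side","s7");b=cv2.imread("pics/s7.png");st()
cv2.imwrite("pics/v7.png",cv2.resize(b[130:250,270:430],(800,600),interpolation=cv2.INTER_CUBIC))
E
```

```text
time: 22.6
tool_pos: [0.6019, -0.2506, 0.1369]
tool_rot: [1.16, 1.198, -1.119]
ft_force: [0.2, 0.4, 0.2]
grip_width: 0.0729
22.6 tcp [ 0.6019 -0.2506  0.1369] jawyaw -85.26 F [0.17 0.4  0.23] M [0.08  0.053 0.07 ] w 0.0729 down [ 0.051 -0.014 -0.999]
time: 22.8
tool_pos: [0.5998, -0.2507, 0.1334]
tool_rot: [1.16, 1.196, -1.117]
ft_force: [0.2, 0.1, -0.6]
grip_width: 0.0854
22.8 tcp [ 0.5998 -0.2507  0.1334] jawyaw -85.25 F [ 0.23  0.1  -0.63] M [-0.029  0.028 -0.018] w 0.0854 down [ 0.053 -0.015 -0.998]
time: 23.1
tool_pos: [0.5954, -0.2508, 0.1242]
tool_rot: [1.16, 1.198, -1.119]
ft_force: [0.2, -0.4, 0.1]
grip_width: 0.0854
23.1 tcp [ 0.5954 -0.2508  0.1242] jawyaw -85.27 F [ 0.23 -0.41  0.08] M [-0.021  0.059  0.054] w 0.0854 down [ 0.051 -0.014 -0.999]
23.15 tcp [ 0.5955 -0.2508  0.1244] jawyaw -85.28 F [ 0.22  0.98 -0.32] M [-0.032  0.035  0.033] w 0.0851 down [ 0.051 -0.014 -0.999]
```

View pics/v7.png

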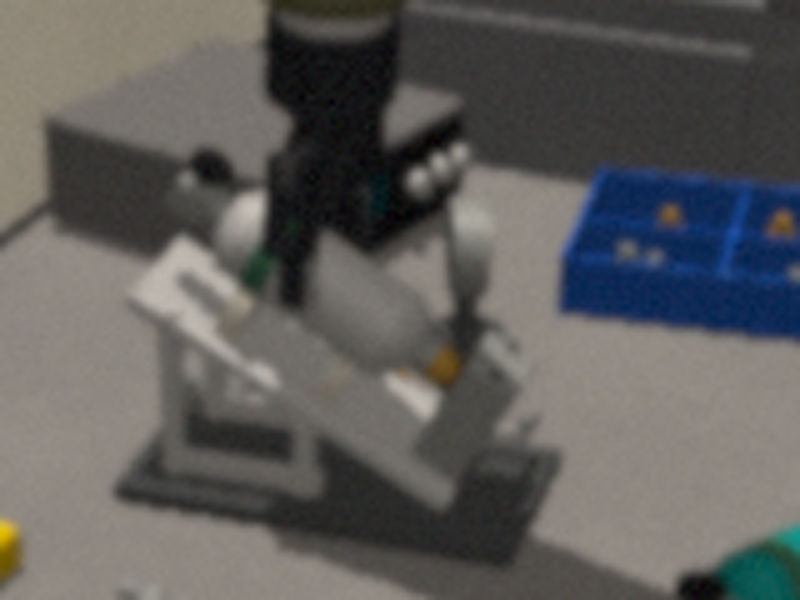

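```bash
python3 -m jog '{"slide":[[-0.001,0,-0.003],[0,0,0],[0,0,0],[0,0,0],[0,0,0],[0,0,0]],"twist":[0,0,0,0,0,0],"fingers":[0,0.3,0.4,0.4,0.42,0.42]}'; python3 -c "from h import *;st()"
```

```text
time: 23.75
tool_pos: [0.5945, -0.2502, 0.1216]
tool_rot: [1.16, 1.199, -1.118]
ft_force: [-0.2, 0.7, -0.6]
grip_width: 0.0531
23.75 tcp [ 0.5945 -0.2502  0.1216] jawyaw -85.23 F [-0.15  0.66 -0.57] M [0.096 0.155 0.007] w 0.0531 down [ 0.051 -0.014 -0.999]
```

```bash
for i in 1; do :; done; python3 -m jog '{"slide":[[-0.0018,-0.0002,-0.0009]],"twist":[0],"fingers":[0.42]}'; python3 -c "from h import *;st()"
python3 -m jog '{"slide":[[-0.0018,-0.0002,-0.0009]],"twist":[0],"fingers":[0.42]}'; python3 -c "from h import *;st()"
python3 -m jog '{"slide":[[-0.0018,-0.0002,-0.0009]],"twist":[0],"fingers":[0.42]}'; python3 -c "from h import *;st()"
```

```text
time: 23.85
tool_pos: [0.5931, -0.2501, 0.1208]
tool_rot: [1.16, 1.199, -1.117]
ft_force: [-0.1, 1.4, -0.6]
grip_width: 0.0531
23.85 tcp [ 0.5931 -0.2501  0.1208] jawyaw -85.21 F [-0.05  1.41 -0.61] M [ 0.306 -0.075  0.047] w 0.0531 down [ 0.052 -0.014 -0.999]
time: 23.95
tool_pos: [0.5924, -0.25, 0.1204]
tool_rot: [1.16, 1.197, -1.115]
ft_force: [6.7, 0.8, 1.1]
grip_width: 0.0529
23.95 tcp [ 0.5924 -0.25    0.1204] jawyaw -85.18 F [6.67 0.76 1.14] M [ 0.17  -1.28   0.077] w 0.0529 down [ 0.055 -0.014 -0.998]
time: 24.05
tool_pos: [0.5924, -0.2499, 0.1204]
tool_rot: [1.161, 1.194, -1.112]
ft_force: [7.1, 0.7, -0.1]
grip_width: 0.0528
24.05 tcp [ 0.5924 -0.2499  0.1204] jawyaw -85.14 F [ 7.13  0.75 -0.12] M [ 0.116 -1.387  0.04 ] w 0.0528 down [ 0.059 -0.014 -0.998]
```

The nose bears on the seat at about 7 N. I'll press a little more and hold.

```bash
python3 -m jog '{"slide":[[-0.0025,-0.0002,-0.0014],[-0.0025,-0.0002,-0.0014]],"twist":[0,0],"fingers":[0.42,0.42]}'; python3 -c "from h import *;st()"
python3 -m jog '{"slide":[[-0.0025,-0.0002,-0.0014],[-0.0025,-0.0002,-0.0014]],"twist":[0,0],"fingers":[0.42,0.42]}'
python3 - <<'E'
from h import *
st()
for i in range(4):
  for c in["top","side"]:
    bot.read_camera(c)
    for n in["cylinder_b","cylinder_b_nose"]:
      for r in bot.pinpoint(c,n):
        p=w(c,r["point"])
        if abs(p[1]+.25)<.05 and p[0]>.4 and r["confidence"]>.4: print(c,n,round(r["confidence"],2),np.round(p,4))
st()
E
```

```text
time: 24.25
tool_pos: [0.5925, -0.2495, 0.1205]
tool_rot: [1.164, 1.185, -1.103]
ft_force: [7.7, 0.8, 3.2]
grip_width: 0.0531
24.25 tcp [ 0.5925 -0.2495  0.1205] jawyaw -85.03 F [7.69 0.79 3.16] M [ 0.181 -1.093  0.066] w 0.0531 down [ 0.07  -0.015 -0.997]
time: 24.45
tool_pos: [0.5923, -0.2493, 0.1211]
tool_rot: [1.165, 1.176, -1.094]
ft_force: [6.4, 0.9, 4.3]
grip_width: 0.0532
24.45 tcp [ 0.5923 -0.2493  0.1211] jawyaw -84.91 F [6.4  0.94 4.32] M [ 0.188 -0.854  0.011] w 0.0532 down [ 0.081 -0.017 -0.997]
top cylinder_b 0.62 [ 0.5924 -0.2511  0.1345]
side cylinder_b 0.76 [ 0.5926 -0.2494  0.1332]
side cylinder_b_nose 0.92 [ 0.5088 -0.2544  0.0813]
side cylinder_b 0.6 [ 0.5951 -0.2475  0.1352]
side cylinder_b_nose 0.9 [ 0.5097 -0.2566  0.0795]
top cylinder_b 0.73 [ 0.5888 -0.2473  0.1308]
side cylinder_b 0.65 [ 0.5947 -0.2497  0.1335]
side cylinder_b_nose 0.65 [ 0.5093 -0.2557  0.0828]
side cylinder_b_nose 0.49 [ 0.5894 -0.2472 -0.0058]
top cylinder_b 0.6 [ 0.589  -0.2516  0.1311]
side cylinder_b 0.55 [ 0.596  -0.2484  0.1321]
side cylinder_b_nose 0.94 [ 0.5085 -0.2564  0.0804]
25.65 tcp [ 0.5923 -0.2493  0.1211] jawyaw -84.91 F [6.34 0.57 3.13] M [ 0.161 -0.92   0.044] w 0.0527 down [ 0.081 -0.017 -0.997]
```

```bash
python3 -m jog '{"slide":[[0,0,0],[0,0,0],[0,0,0],[0,0,0]],"twist":[0,0,0,0],"fingers":[0.37,0.3,0,0]}'
python3 - <<'E'
from h import *
st()
P={}
for i in range(6):
  for c in["top","side"]:
    bot.read_camera(c)
    for n in["cylinder_b","cylinder_b_nose","inlet_face"]:
      for r in bot.pinpoint(c,n):
        p=w(c,r["point"])
        if abs(p[1]+.25)<.05 and p[0]>.4 and p[2]>.05 and r["confidence"]>.4: P.setdefault((c,n),[]).append(p)
for k,v in P.items(): print(k,len(v),np.round(np.median(v,0),4))
st();snap("side","s8");b=cv2.imread("pics/s8.png")
cv2.imwrite("pics/v8.png",cv2.resize(b[130:250,270:430],(800,600),interpolation=cv2.INTER_CUBIC))
E
```

```text
time: 26.05
tool_pos: [0.5913, -0.25, 0.1205]
tool_rot: [1.165, 1.177, -1.096]
ft_force: [-0.3, 0.1, 0.3]
grip_width: 0.0851
26.05 tcp [ 0.5913 -0.25    0.1205] jawyaw -84.96 F [-0.26  0.1   0.32] M [0.017 0.093 0.008] w 0.0851 down [ 0.08  -0.017 -0.997]
('top', 'cylinder_b') 6 [ 0.5908 -0.25    0.1329]
('side', 'cylinder_b') 6 [ 0.5948 -0.2473  0.132 ]
('side', 'cylinder_b_nose') 9 [ 0.5101 -0.2573  0.0813]
('side', 'inlet_face') 6 [ 0.5092 -0.2587  0.0874]
('top', 'cylinder_b_nose') 2 [ 0.5921 -0.2487  0.1333]
28.45 tcp [ 0.5917 -0.2497  0.1206] jawyaw -84.93 F [-0.36  1.12  0.33] M [-0.008  0.081 -0.009] w 0.0852 down [ 0.08  -0.017 -0.997]
```

View pics/v8.png

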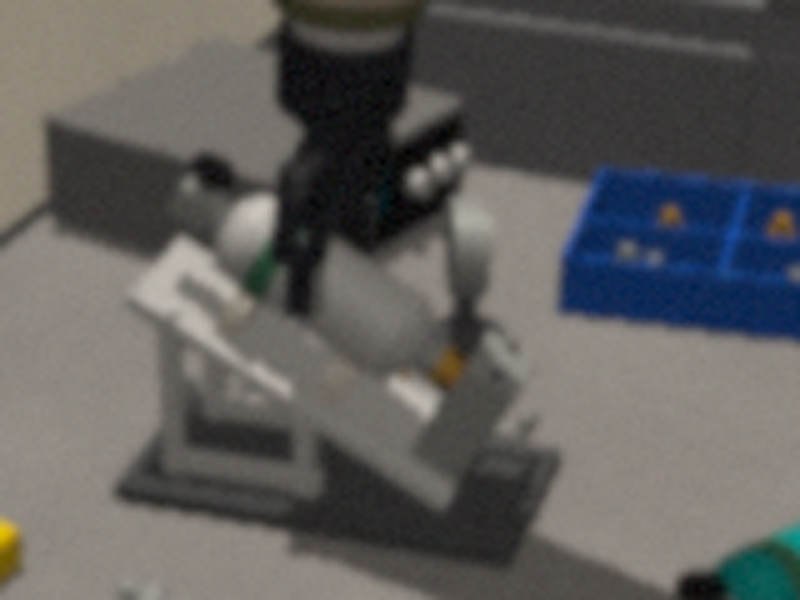

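Released, and the cylinder stays put. I'll withdraw upwards for an unobstructed check.

```bash
python3 -m jog '{"slide":[[0,0,0.015],[0,0,0.02],[0,0,0.03],[0,0,0.03],[0,0,0.03],[0,0.04,0.02],[0,0.045,0],[0,0.045,0],[0,0.045,0],[0,0.03,0],[0,0,0]],"twist":[0,0,0,0,0,0,0,0,0,0,0],"fingers":[0,0,0,0,0,0,0,0,0,0,0]}'
python3 - <<'E'
from h import *
st()
P={}
for i in range(6):
  for c in["top","side"]:
    bot.read_camera(c)
    for n in["cylinder_b","cylinder_b_nose"]:
      for r in bot.pinpoint(c,n):
        p=w(c,r["point"])
        if abs(p[1]+.25)<.05 and p[0]>.4 and p[2]>.05 and r["confidence"]>.4: P.setdefault((c,n),[]).append(p)
for k,v in P.items(): print(k,len(v),np.round(np.median(v,0),4))
snap("side","s9");snap("top","t9");a=cv2.imread("pics/t9.png");b=cv2.imread("pics/s9.png")
cv2.imwrite("pics/v9.png",cv2.resize(b[150:250,290:410],(720,600),interpolation=cv2.INTER_CUBIC))
cv2.imwrite("pics/v9t.png",cv2.resize(a[185:295,350:470],(655,600),interpolation=cv2.INTER_CUBIC))
E
```

```text
time: 29.6
tool_pos: [0.589, -0.0381, 0.2856]
tool_rot: [1.171, 1.165, -1.091]
ft_force: [-0.3, -0.4, 0.1]
grip_width: 0.0856
29.6 tcp [ 0.589  -0.0381  0.2856] jawyaw -85.18 F [-0.28 -0.42  0.13] M [0.071 0.101 0.038] w 0.0856 down [ 0.092 -0.019 -0.996]
('top', 'cylinder_b') 5 [ 0.5914 -0.2483  0.1319]
('top', 'cylinder_b_nose') 5 [ 0.5111 -0.26    0.0885]
('side', 'cylinder_b') 6 [ 0.5939 -0.2472  0.1308]
('side', 'cylinder_b_nose') 6 [ 0.51   -0.2563  0.0823]
```

View pics/v9.png

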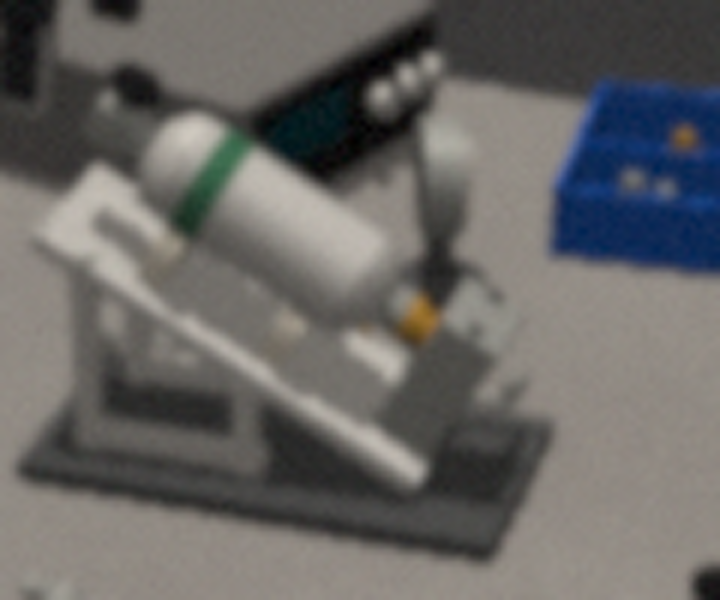

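View pics/v9t.png

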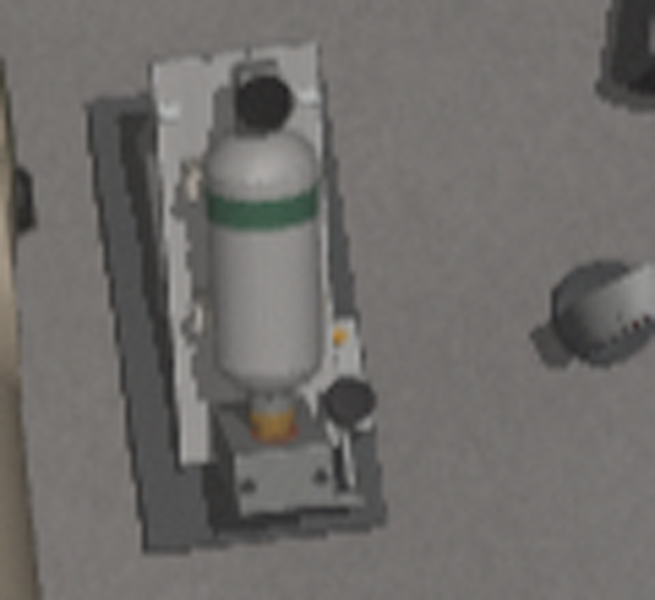

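View pics/t9.png

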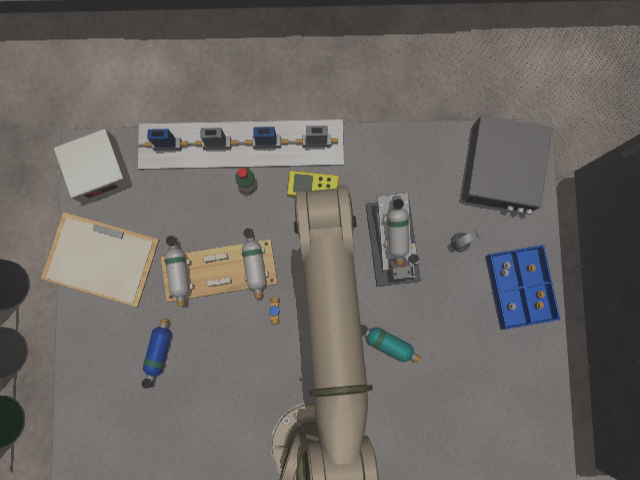

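Run:
```python
from h import *
c,s=np.cos(np.radians(28)),np.sin(np.radians(28))
for yaw in(4,5,6,7):
  y=np.radians(yaw);X=np.array([c*np.cos(y),c*np.sin(y),s]);Z=np.array([-s*np.cos(y),-s*np.sin(y),c])
  o=np.array([.5083,-.2592,.0874])+.095*X
  for nm,p in(("knob",o+.091*X+.028*Z),("nose",o-.095*X),("bandtop",o+.03*X+.028*Z)):
    q=px("top",p);r=px("side",p)
    print(yaw,nm,np.round((q-[350,185])*5.455,0),"side",np.round((r-[290,150])*6,0))
```

```text
4 knob [270. 103.] side [141.  71.]
4 nose [271. 432.] side [429. 324.]
4 bandtop [274. 221.] side [244. 140.]
5 knob [265. 104.] side [139.  73.]
5 nose [271. 432.] side [429. 324.]
5 bandtop [271. 222.] side [243. 142.]
6 knob [260. 104.] side [137.  75.]
6 nose [271. 432.] side [429. 324.]
6 bandtop [267. 222.] side [242. 143.]
7 knob [254. 105.] side [135.  77.]
7 nose [271. 432.] side [429. 324.]
7 bandtop [264. 223.] side [241. 145.]
```

Run:
```python
from h import *
pinp("side","cylinder_a")
s=st();print(np.abs(s["qvel"]).max());print(bot.sign_off())
```

```text
side cylinder_a 0.89 [0.4973 0.3816 0.0667] [244. 359.]
side cylinder_a 0.84 [0.5164 0.1576 0.0602] [292. 292.]
side cylinder_a 0.66 [ 0.5931 -0.2477  0.128 ] [334. 188.]
side cylinder_a 0.66 [ 0.2848 -0.2268  0.0266] [431. 244.]
side cylinder_a 0.64 [0.279  0.4408 0.0322] [336. 440.]
31.55 tcp [ 0.589  -0.0448  0.2835] jawyaw -85.66 F [-0.81 -0.04 -0.22] M [ 0.043  0.083 -0.011] w 0.0856 down [ 0.089 -0.022 -0.996]
0.0009250625797013554
the job is handed in; nothing more can be done
None
```

The charged cylinder is in the feed cradle with its nose on the inlet seat, and I handed the job in at about 31.6 s. No verdict was reported.

- **Finding it:** I hefted two of the three. The one nearest the stand read about 3.5 N, so it is empty, and I set it back in its place. The middle one read about 6.6 N, so it is the charged one. I never lifted the third; I took it as empty because only one is charged.
- **Laying it in:** The full grip held the cylinder too firmly to tilt, so I lowered it on the upper saddle with a lighter grip until it lay along the slope. The contact force estimated from the wrist readings reached about 27 N, below the 45 N limit.
- **Seating it:** I regripped lightly and pressed it down the slope. The wrist read about 7 N with the nose against the seat, held for more than a second. I then released it and withdrew the arm.

**Last checks:**
- **Position:** Knob and nose in both pictures match a cylinder lying home at about 5 degrees yaw, to within a pixel or two.
- **Disagreement:** The side camera's nose estimate was about 5 mm lower than the top camera's and the expected height. I put this down to bias in the estimate, since the top view agreed.
- **Gap at the seat:** The pictures cannot resolve the 3 mm limit. That the nose bears on the seat rests on the force felt.
- **Everything else:** The two left in the rack lie in their saddles. By eye, the bench items look unmoved in the last top picture.

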